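# Set and lock the fence of a strap cutter with a gauge block

## Robot

A 6-joint arm with a two-finger parallel gripper is mounted at the origin on the work surface. World frame = base frame: x ahead of the robot, y to its left, z up, the work surface at z = 0. Lengths are in m, angles in degrees, forces in N, time in s.
With the tool pointing down it reaches from about 0.35 to 0.85 m from the base axis. Payload 8.1 kg.
Tool frame: the origin (TCP) lies midway between the tips of the shut fingers; the grasp point (between the pads) lies 19 mm behind it; z points along the fingers, y is the line along which they close (so a half turn about z gives the same grasp; the last joint's range is limited). The gripper opens to 85 mm and grips with 20 to 120 N. Pads are 22 mm wide; open, the fingers measure 114 mm over their backs; the gripper's body (76 mm by 85 mm) begins 54 mm behind the grasp point. The pads swing forward as they close: fully open they stand 13 mm farther back than shut.
Start: joints at [-81.44, 7.471, 85.268, -0, 87.261, -4.893], TCP at [0.14, -0.584, 0.231] pointing down, gripper open.
Joint ranges: [-169.43, 169.43], [-51.17, 129.36], [1.28, 143.12], [-76.62, 256.62], [0, 156.53], [-152.29, 152.29]. Speed limits (degrees/s): [136.94, 136.94, 159.86, 180, 180, 180].

## Interface

Orientations are given as a 3x3 rotation matrix whose columns are the frame's x, y, z axes.
In Python, from plant import env gives the robot as it stands. The module is installed in compiled form; this text tells all that it offers.
- The arm moves only by the tool carry_out, never from a script. Its argument "plan" is one flat list of numbers, 7 for each row, row after row: the shift along the tool's x, y, z in mm, then the turn, a rotation vector about the tool's x, y, z in degrees, then the closure, from 0 (fully open) to 1 (shut). A call has exactly 8 rows; each row shifts and turns the commanded pose from where the row before left it, along the tool's axes as they then stand; what a row does not reach is not made up. A row lasts 1/10 s, in which the tool goes at most 50 mm and 8.59 degrees, less where a joint would pass 70% of its speed; a pose out of reach is approached as far as the arm can. A call with a gripper value outside its range is refused whole. The fingers move at their own pace and stop on an object; the grip force is fixed at half the most. Time passes only in rows, so rows that do not move let the fingers close, or fill a call up. It gives the time, the measured TCP pose, the force, the opening and the grip force at its end, in the units of the state.
- env.observe(): the state, without advancing time (a new reading comes with each control period).
- env.camera(name): name is "scene" or "side" or "wrist"; returns the picture (420x560x3 uint8, red, green, blue); there is no depth.
- env.get_calibration(name): a dict with "K" (3x3 intrinsics, pixels), "R" (3x3) and "t" (3): a world point X has camera coordinates R X + t. Camera axes: x right, y down, z forward; pixel columns grow to the right and rows downward; lengths in m; the calibration is good to about 2 mm. The wrist camera is an equidistant fisheye: a pixel r from the principal point sees the ray r / f radians off the axis. A picture is of the moment at which its call begins: read the wrist's pose just before it. get_calibration takes no time and is no camera call; for the wrist camera it gives the pose at the moment of the call.
- env.close_job(): hands the job in; it is judged then, once.
Trained networks look in the newest picture that a camera, given by its name, has taken for a name from the list of things; names that differ only in an ending like _2 or _b are one class to them, and where a whole thing is asked for, a point or a joint stands for the part that bears it (a point fixed in the world has none). Each returns a list of dicts, best first, with "score" (0 to 1); they miss things now and then, are a little off and sometimes report something else, mostly with a low value. They report only what shows in the picture. A call takes as long as a camera call. They do not tell look-alikes from the thing itself.
- env.find_in(camera, thing): "point" ([x, y, z] in m, in the coordinates of the camera as it stood for that picture, good to about 4 mm: the middle of the surface that is visible of it).
- env.trace(camera, thing): "mask" (420x560 bool, what is visible of it).
The state is a dict: "time": time; "joint_pos": joint angles; "dq": joint speeds; "tau": joint torques, N m; "tcp_pos": TCP position; "tcp_rot": TCP orientation; "contact_force": force on the tool from outside, world axes, zero at the start; "moment": the same for the moment, N m; "finger_gap": finger opening in m; "gripper_force": force on a finger pad.
Only numpy, scipy, OpenCV 4.12 (cv2) and the standard library are available. Lean on these libraries where they do the work, as an engineer would, in place of code of your own. Each camera call takes 0.05 s, during which the arm holds its last target. There are 200 camera calls.

## Task

Set the green strap cutter up for 40 mm straps: first slide its loose fence through the whole travel to feel that it runs free, right in until it meets the blade post and then right out to the end stop. Then lay the brass gauge block flat on the plate beside the blade post with its 40 mm width across the gap, push the fence in until the block is held snug between fence and post, and with the block still there turn the orange clamp lever clockwise until it stops tight. Finally take the block out and lay it back flat on the cutting mat, leaving the fence locked where it is and the spool, the wax tin and the small aluminium block undisturbed.

Things in the scene. Friction and masses are not known exactly. Their poses are not given: they have to be found in the camera images.
- cutter: Strap cutter, bolted to the bench: green base plate 210 (x) by 220 (y) by 12 mm thick, origin under its centre, z up. A steel rail (20 mm wide, top 24 mm up, with green end stops 34 mm high) runs along its y axis at x = +60 mm and carries the fence carriage. Nothing on the cutter but the clamp lever is higher than 40 mm above the bench.
- post_top (a point): Centre of the top of the blade post, a dark steel block fixed on the plate: 70 mm (x) by 22 mm (y), top 40 mm above the bench; axes as cutter. Its flat +y face, 11 mm from this point, looks to the fence. The thin blade stands just beyond its +x end, 36 mm high, and does not project past the face.
- gap (a point): Point on the plate's top (12 mm above the bench) at the foot of the blade post's face, in the middle of its 70 mm length; axes as cutter. The gauge block belongs here, touching the face: its centre 20 mm to +y of this point, its 60 mm length along x (up to 30 mm off along x is fine).
- fence (a joint): The gap between the fence's face and the blade post's face: 0 (fence on the post) to 0.100 m (carriage on the end stop); grows to the cutter's +y. It slides with about 3 N of friction while the clamp is loose and stays where it is left.
- fence_grip (a point): On the top edge of the fence at mid-thickness, 40 mm above the bench; axes as cutter; moves with the fence. The fence is an aluminium bar 12 mm thick (y), its lower edge 13.5 mm above the bench. Its free tip is 15 mm to -x, the carriage 125 mm to +x, and the blade post begins 30 mm to +x of this point, so two fingers can straddle the fence here over its whole travel.
- carriage_top (a point): Centre of the carriage's top, 40 mm above the bench, on the lever's axis; axes as cutter. The carriage is an aluminium block 50 by 50 mm that rides on the rail; the fence runs out of it to -x, its inner face flush with the carriage's -y side.
- lever (a joint): Clamp lever on a screw in the middle of the carriage. The value grows as it is turned clockwise seen from above (right-hand thread). It starts loose at about 1.5 to 4.5 and stops tight at 8.5 rad, pointing to the cutter's +y. Turning takes about 0.05 N m (1 N at the handle); it nips the rail in the last 0.6 rad. It stays where it is left, and when tight locks the fence against more than 25 N.
- lever_hub (a point): On the lever's turning axis, 60 mm above the bench; moves with the carriage. This point's x axis points along the arm to its free end. Hub 24 mm across, top 60.5 mm above the bench (hub and arm sink up to 2 mm as they screw down).
- lever_grip (a point): Middle of the lever's orange handle, 50 mm from the turning axis, 60 mm above the bench. The handle is a level round bar 13 mm thick, from 28 to 66 mm from the axis; its underside is 13 mm clear above the carriage, fence and post. A finger can push it round without holding it.
- gauge: Brass gauge block 60 (x) by 40 (y) by 26 mm (z), about 0.5 kg, origin at its centre, lying flat on the mat at the start.
- mat: Teal cutting mat with a pale grid, fixed on the bench: 270 (x) by 230 (y) by 3 mm, origin under its centre.
- small_gauge: Bystander: aluminium gauge block 60 (x) by 25 (y) by 26 mm, origin at its centre, lying flat on the mat.
- spool: Bystander: blue thread spool standing on the mat, 38 mm across, 42 mm high, origin under its centre.
- wax_tin: Bystander: round tin with a yellow lid on the mat, 49 mm across, 28 mm high, origin under its centre.
Mind the look-alikes: they are no part of the job. What is meant by the gauge is not purple or turquoise, and is the larger of those in its own colour.

How it is judged (in metres and radians):
On the way, in this order (a step that is already met when the one before it is completed fails the run):
1. the loose fence is slid right in to the blade post (gap under 3 mm) (value of joint fence below 0.003 m), for 0.05 s.
2. then right out to the end stop (gap over 97 mm) (value of joint fence above 0.097 m), for 0.05 s.
3. the brass block lies flat and square against the blade post, the fence closed on it (gap 38.5 to 41.5 mm), the lever not yet tight (value of joint fence between 0.0385 and 0.0415 m and x of gauge in the frame of gap between -0.032 and 0.032 m and y of gauge in the frame of gap between 0.0185 and 0.0215 m and z of gauge in the frame of gap between 0.01 and 0.016 m and angle between the x axis of gauge and the x axis of cutter, either way round below 0.052 rad and value of joint lever below 8 rad), for 0.2 s.
4. the lever is turned down tight (within 0.15 rad of its stop) with the block still between fence and post (value of joint lever above 8.35 rad and value of joint fence between 0.0385 and 0.0415 m and x of gauge in the frame of gap between -0.035 and 0.035 m and y of gauge in the frame of gap between 0.0182 and 0.0218 m and z of gauge in the frame of gap between 0.01 and 0.016 m), for 0.1 s.
At the end, for the whole second after the job is handed in: The fence stands 38.5 to 41.5 mm from the blade post, the lever is within 0.15 rad of its tight stop, and the brass block lies flat and still on the cutting mat with its centre over the mat (value of joint fence between 0.0385 and 0.0415 m and value of joint lever above 8.35 rad and x of gauge in the frame of mat between -0.135 and 0.135 m and y of gauge in the frame of mat between -0.115 and 0.115 m and z of gauge in the frame of mat between 0.013 and 0.019 m and linear speed of gauge below 0.02 m/s); the robot touches nothing.
It fails at once if the small aluminium block, the spool or the wax tin is shifted by more than 25 mm (distance of any of small_gauge, spool, wax_tin from where it was at the start of the episode above 0.025 m).
It fails at once if the spool or the wax tin is tipped over (angle between any of spool, wax_tin's own z axis and vertical above 0.6 rad).
It also fails if it takes over 72 s, if anything falls off the work surface, if the arm or the gripper's body presses on something with over 40 N, if the wrist force passes 120 N, or if a joint passes its speed limit or range.

## Working session

There is one attempt and no reset: what is moved stays moved. The work goes in short steps, Python scripts to look and compute and a tool call to move; the robot and the scene stay as the last step left them, time stands still between calls to the robot, and variables do not carry over. Pictures are saved under pics/ and viewed, at most 10 in all, crops included, and the job is handed in when it is done.

Besides the shell and the picture viewer there is one more tool, called as name(argument=value, ...) on one line, values as JSON. carry_out: Moves the arm, as the interface text tells. Its arguments: {"type":"object","properties":{"plan":{"type":"array","items":{"type":"number"}}},"required":["plan"]}

```bash
mkdir -p pics
cat > h.py <<'E'
from plant import env
import numpy as np, cv2
def snap(c,name=None):
    im=env.camera(c)
    if name: cv2.imwrite(f'pics/{name}.png',im[:,:,::-1])
    return im
def find(c,thing):
    k=env.get_calibration(c); R=np.array(k['R']);t=np.array(k['t']);K=np.array(k['K'])
    out=[]
    for d in env.find_in(c,thing):
        p=np.array(d['point']); w=R.T@(p-t); q=K@p
        out.append((round(d['score'],2),w.round(4).tolist(),(q[:2]/q[2]).round(0).tolist()))
    return out
def unproj(c,uv,z):
    "pixel -> world at height z (pinhole cams)"
    k=env.get_calibration(c); R=np.array(k['R']);t=np.array(k['t']);K=np.array(k['K'])
    d=R.T@np.linalg.solve(K,[uv[0],uv[1],1.]); o=-R.T@t
    return o+d*(z-o[2])/d[2]
def proj(c,X):
    k=env.get_calibration(c); q=np.array(k['K'])@(np.array(k['R'])@np.array(X)+np.array(k['t'])); return q[:2]/q[2]
E
python3 - <<'E'
from h import *
a=snap('scene','scene0'); 
for n in ['cutter','post_top','fence','fence_grip','carriage_top','lever','lever_hub','lever_grip','gauge','mat','small_gauge','spool','wax_tin']:
    print(n,find('scene',n))
b=snap('side','side0')
for n in ['cutter','post_top','fence_grip','carriage_top','lever_hub','lever_grip','gauge','mat','small_gauge','spool','wax_tin']:
    print(n,find('side',n))
cv2.imwrite('pics/both.png',cv2.resize(np.hstack([a,b])[:,:,::-1],None,fx=.71,fy=.71))
o=env.observe();print(o['time'],o['finger_gap'],np.round(o['tcp_rot'],3).tolist(),o['tcp_pos'])
E
```

```text
cutter [(0.74, [0.5601, 0.1686, 0.009], [330.0, 306.0])]
post_top [(0.77, [0.5566, 0.1696, 0.0124], [331.0, 305.0]), (0.58, [0.5413, -0.1817, 0.0017], [230.0, 222.0]), (0.51, [0.599, 0.1455, 0.0444], [314.0, 307.0])]
fence [(0.71, [0.6003, 0.1454, 0.0446], [313.0, 307.0])]
fence_grip [(0.83, [0.5985, 0.1414, 0.0428], [312.0, 306.0])]
carriage_top [(0.88, [0.5998, 0.1451, 0.0421], [313.0, 307.0])]
lever [(0.65, [0.6308, 0.1649, 0.0626], [312.0, 319.0])]
lever_hub [(0.73, [0.6317, 0.1694, 0.0629], [314.0, 321.0]), (0.35, [0.6255, -0.1537, 0.0461], [215.0, 241.0]), (0.34, [0.5598, 0.1735, 0.0132], [332.0, 307.0])]
lever_grip [(0.54, [0.6258, 0.1706, 0.065], [316.0, 319.0])]
gauge [(0.98, [0.4764, -0.1243, 0.028], [262.0, 213.0]), (0.61, [0.491, -0.3941, 0.0248], [187.0, 164.0]), (0.51, [0.3139, -0.2806, 0.0193], [258.0, 149.0]), (0.48, [0.3159, -0.1467, 0.028], [293.0, 172.0])]
mat [(0.61, [0.5404, -0.1793, 0.0004], [231.0, 223.0]), (0.5, [0.6301, 0.1681, 0.0604], [313.0, 320.0]), (0.28, [0.5967, 0.1426, 0.0411], [313.0, 306.0])]
small_gauge [(0.74, [0.4635, -0.2255, 0.0281], [237.0, 19
[... 654 characters left out ...]
1572, 0.0585], [335.0, 133.0])]
gauge [(0.97, [0.4675, -0.1396, 0.0286], [288.0, 248.0]), (0.97, [0.4914, -0.4081, 0.0222], [332.0, 398.0]), (0.84, [0.318, -0.29, 0.0164], [208.0, 338.0]), (0.63, [0.3078, -0.1525, 0.0192], [202.0, 267.0]), (0.45, [0.5498, 0.1274, 0.0085], [306.0, 161.0])]
mat [(0.93, [0.5259, -0.2061, 0.0034], [326.0, 282.0]), (0.55, [0.5499, 0.1283, 0.0137], [306.0, 159.0])]
small_gauge [(0.68, [0.4595, -0.242, 0.031], [292.0, 296.0])]
spool [(0.57, [0.6195, -0.173, 0.0416], [374.0, 248.0])]
wax_tin [(0.38, [0.5638, 0.1341, 0.0387], [312.0, 148.0])]
1.3 0.08545608027211411 [[0.973, 0.233, -0.0], [0.233, -0.973, -0.0], [-0.0, 0.0, -1.0]] [ 0.13959414 -0.58354181  0.23130579]
```

View pics/scene0.png

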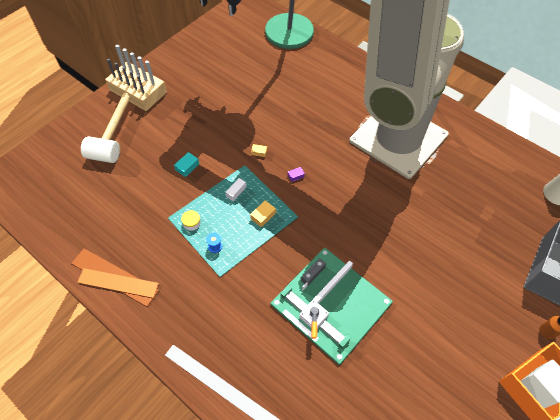

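View pics/side0.png

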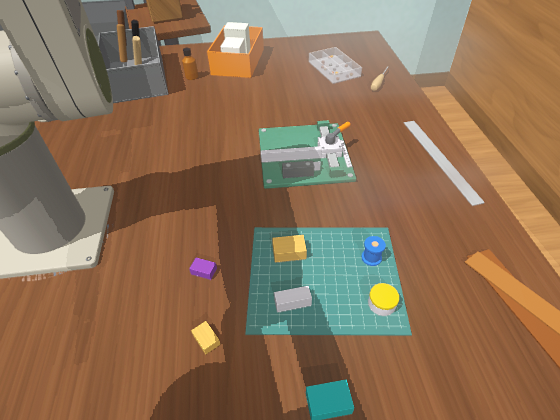

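Gauge candidates in scene view: brass on the mat (262,213), small yellow block (259,150), purple (296,174), turquoise (186,164). The brass block on the mat fits: it is the larger of the brass-coloured ones. I'll confirm this in a crop and fit the poses.

Run:
```python
from h import *
ims={}
def rect(c,m,z):
    ys,xs=np.nonzero(m)
    w=np.array([unproj(c,(x,y),z)[:2] for x,y in zip(xs,ys)])*1000
    (cx,cy),(a,b),ang=cv2.minAreaRect(w.astype(np.float32)); return [round(float(v),1) for v in (cx,cy,a,b,ang)]
for c in ['scene','side']:
    im=snap(c); ims[c]=im
    for n,z in [('gauge',.029),('small_gauge',.029),('mat',.003),('cutter',.012)]:
        best=None
        for d in env.trace(c,n):
            m=d['mask']; ys,xs=np.nonzero(m)
            print(c,n,round(d['score'],2),m.sum(),(round(xs.mean()),round(ys.mean())),rect(c,m,z), im[m].mean(0).round())
    hsv=cv2.cvtColor(im,cv2.COLOR_RGB2HSV)
a=cv2.resize(ims['scene'][140:380,170:410],(400,400),interpolation=cv2.INTER_CUBIC)
b=cv2.resize(ims['side'][110:350,195:435],(400,400),interpolation=cv2.INTER_CUBIC)
cv2.imwrite('pics/crop1.png',np.hstack([a,b])[:,:,::-1])
```

```text
scene gauge 0.86 382 (186, 164) [493.9, -393.9, 72.5, 57.9, 4.3] [ 43. 147. 144.]
scene gauge 0.79 393 (262, 213) [475.3, -124.4, 49.3, 70.1, 89.8] [214. 182. 108.]
scene gauge 0.71 175 (295, 174) [317.9, -137.2, 39.0, 46.0, 62.3] [187. 116. 200.]
scene gauge 0.7 160 (258, 150) [323.7, -271.3, 39.8, 43.3, 29.6] [224. 206. 135.]
scene small_gauge 0.83 263 (235, 189) [466.1, -230.2, 71.3, 35.0, 6.1] [194. 192. 198.]Traceback (most recent call last):
  File "<stdin>", line 13, in <module>
  File "<stdin>", line 5, in rect
  File "h.py", line 16, in unproj
    k=env.get_calibration(c); R=np.array(k['R']);t=np.array(k['t']);K=np.array(k['K'])
ValueError: time passes only in moves, steps and waits
```

```bash
cat >> h.py <<'E'
_c={}
def cal(c):
    if c=='wrist' or c not in _c:
        k=env.get_calibration(c); _c[c]=tuple(np.array(k[x]) for x in 'KRt')
    return _c[c]
def unproj(c,uv,z,k=None):
    K,R,t=k or cal(c); uv=np.atleast_2d(uv).astype(float)
    if c=='wrist':
        p=(uv-K[:2,2])/[K[0,0],K[1,1]]; r=np.linalg.norm(p,axis=1)+1e-12
        d=np.c_[p/r[:,None]*np.sin(r)[:,None],np.cos(r)]
    else: d=np.linalg.solve(K,np.c_[uv,np.ones(len(uv))].T).T
    d=d@R; o=-R.T@t
    return o+d*((z-o[2])/d[:,2])[:,None]
def rect(c,m,z,k=None):
    ys,xs=np.nonzero(m); w=unproj(c,np.c_[xs,ys],z,k)[:,:2]*1000
    (cx,cy),(a,b),ang=cv2.minAreaRect(w.astype(np.float32)); return [round(float(v),1) for v in (cx,cy,a,b,ang)]
E
python3 - <<'E'
from h import *
ims={}
for c in ['scene','side']:
    im=snap(c); ims[c]=im
    for n,z in [('gauge',.029),('mat',.003),('cutter',.012)]:
        for d in env.trace(c,n):
            m=d['mask']; ys,xs=np.nonzero(m)
            print(c,n,round(d['score'],2),m.sum(),(round(xs.mean()),round(ys.mean())),rect(c,m,z), im[m].mean(0).round())
a=cv2.resize(ims['scene'][140:380,170:410],(400,400),interpolation=cv2.INTER_CUBIC)
b=cv2.resize(ims['side'][110:350,195:435],(400,400),interpolation=cv2.INTER_CUBIC)
cv2.imwrite('pics/crop1.png',np.hstack([a,b])[:,:,::-1])
K,R,t=cal('wrist');print('wristcam',(-R.T@t).round(4),R.round(3).tolist(),K.tolist(),env.observe()['time'])
E
```

```text
scene gauge 0.7 447 (262, 214) [477.3, -124.2, 52.9, 75.1, 89.8] [201. 176. 108.]
scene gauge 0.66 363 (186, 164) [494.4, -395.8, 71.3, 52.9, 4.4] [ 42. 150. 148.]
scene gauge 0.57 158 (295, 174) [319.3, -137.2, 35.8, 43.5, 62.4] [189. 118. 205.]
scene gauge 0.56 266 (214, 243) [622.3, -159.6, 60.1, 37.2, 60.4] [ 96. 169. 222.]
scene gauge 0.44 171 (258, 150) [323.5, -271.4, 40.9, 44.8, 30.4] [221. 202. 132.]
scene mat 0.79 6266 (232, 220) [527.1, -186.6, 236.7, 273.6, 81.3] [124. 188. 182.]
scene cutter 0.56 7319 (331, 304) [545.6, 165.1, 220.4, 223.0, 87.5] [131. 186. 161.]
scene cutter 0.21 226 (235, 190) [458.8, -237.4, 69.4, 33.0, 5.0] [198. 194. 200.]
side gauge 0.95 1544 (329, 400) [485.4, -411.6, 62.1, 48.2, 1.0] [ 40. 143. 140.]
side gauge 0.94 860 (289, 248) [469.0, -139.0, 65.1, 60.9, 1.1] [192. 160.  88.]
side gauge 0.67 515 (206, 337) [315.8, -292.6, 28.0, 47.6, 29.4] [236. 198. 103.]
side gauge 0.61 375 (203, 268) [311.3, -161.3, 34.3, 45.9, 63.1] [157.  83. 187.]
side gauge 0.38 13588 (323, 284) [521.1, -207.4, 225.4, 260.7, 81.4] [ 95. 149. 141.]
side mat 0.93 13614 (323, 284) [525.9, -190.0, 234.8, 272.4, 81.5] [ 95. 149. 142.]
side cutter 0.9 5149 (304, 155) [563.2, 160.2, 240.6, 237.0, 87.7] [130. 157. 142.]
side cutter 0.36 774 (289, 248) [471.5, -126.3, 59.0, 62.1, 89.3] [200. 164.  87.]
wristcam [ 0.2209 -0.5652  0.3738] [[0.233, -0.972, -0.0], [-0.919, -0.22, 0.326], [-0.317, -0.076, -0.945]] [[325.19226210127806, 0.0, 279.2472199195316], [0.0, 325.19226210127806, 209.2669200790626], [0.0, 0.0, 1.0]] 1.9
```

View pics/crop1.png

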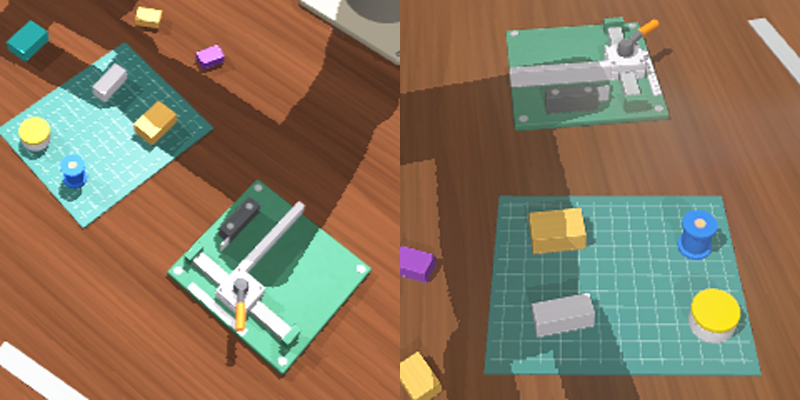

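The larger brass block on the mat, at crop (155,122), is the gauge. The other brass one, at (148,16), is smaller and off the mat. I'm moving over the cutter now to look with the wrist camera.

carry_out(plan=[0,0,0,0,0,8,0,0,0,0,0,0,8,0,23,-43,0,0,0,0,0,23,-43,0,0,0,0,0,23,-43,0,0,0,0,0,23,-43,0,0,0,0,0,23,-43,0,0,0,0,0,23,-43,0,0,0,0,0])

```text
time: 2.7
tcp_pos: [0.2895, -0.3303, 0.2314]
tcp_rot: [[0.999, -0.045, 0.001], [-0.045, -0.999, -0.001], [0.001, 0.001, -1.0]]
contact_force: [0.5, 0.3, 0.8]
finger_gap: 0.085
gripper_force: 0.0
```

carry_out(plan=[23,-43,0,0,0,0,0,23,-43,0,0,0,0,0,23,-43,0,0,0,0,0,23,-43,0,0,0,0,0,23,-43,0,0,0,0,0,23,-43,0,0,0,0,0,23,-43,0,0,0,0,0,23,-43,0,0,0,0,0])

```text
time: 3.5
tcp_pos: [0.4888, 0.0056, 0.2316]
tcp_rot: [[0.999, -0.044, 0.001], [-0.044, -0.999, -0.0], [0.001, 0.0, -1.0]]
contact_force: [1.0, -0.7, 0.7]
finger_gap: 0.0853
gripper_force: 0.0
```

carry_out(plan=[23,-43,0,0,0,0,0,20,-40,0,0,0,0,0,10,-20,0,0,0,0,0,0,0,0,0,0,0,0,0,0,0,0,0,0,0,0,0,0,0,0,0,0,0,0,0,0,0,0,0,0,0,0,0,0,0,0])

```text
time: 4.3
tcp_pos: [0.5454, 0.1032, 0.2316]
tcp_rot: [[0.999, -0.046, 0.0], [-0.046, -0.999, -0.0], [0.0, 0.0, -1.0]]
contact_force: [0.8, -0.2, -0.5]
finger_gap: 0.0855
gripper_force: 0.0
```

Run:
```python
from h import *
k=cal('wrist'); im=snap('wrist','w1'); np.savez('w1.npz',im=im,K=k[0],R=k[1],t=k[2])
def f(n):
    out=[]
    for d in env.find_in('wrist',n):
        out.append((round(d['score'],2),(k[1].T@(np.array(d['point'])-k[2])).round(4).tolist()))
    return out
for n in ['post_top','fence_grip','carriage_top','lever_hub','lever_grip','gauge','small_gauge','spool','wax_tin']: print(n,f(n))
for n,z in [('gauge',.029),('cutter',.012),('small_gauge',.029),('post_top',.04),('fence_grip',.04),('mat',.003)]:
    for d in env.trace('wrist',n):
        m=d['mask']; ys,xs=np.nonzero(m); print(n,round(d['score'],2),m.sum(),(round(xs.mean()),round(ys.mean())),rect('wrist',m,z,k))
o=env.observe();print(o['time'],o['joint_pos'],o['tcp_pos'],np.round(o['tcp_rot'],3).tolist())
```

```text
post_top [(0.74, [0.5607, 0.1567, 0.0107])]
fence_grip [(0.6, [0.5976, 0.1374, 0.0407]), (0.2, [0.4758, -0.1224, 0.0286])]
carriage_top [(0.72, [0.6003, 0.1431, 0.0412])]
lever_hub [(0.88, [0.6224, 0.1604, 0.059]), (0.32, [0.4655, -0.2305, 0.0275]), (0.31, [0.5962, 0.1425, 0.038])]
lever_grip [(0.95, [0.6301, 0.1644, 0.0658]), (0.51, [0.5977, 0.1453, 0.038])]
gauge [(0.97, [0.317, -0.1427, 0.0169]), (0.95, [0.4753, -0.1238, 0.0276]), (0.88, [0.3191, -0.2796, 0.0146])]
small_gauge [(0.95, [0.4703, -0.2299, 0.0291])]
spool [(0.61, [0.6256, -0.1561, 0.044])]
wax_tin [(0.65, [0.6171, -0.2485, 0.0303]), (0.57, [0.6313, 0.1632, 0.0632])]
gauge 0.7 375 (447, 316) [330.7, -136.9, 39.4, 36.6, 66.6]
gauge 0.61 1636 (457, 226) [475.2, -123.1, 56.2, 68.3, 87.9]
gauge 0.55 397 (511, 304) [330.3, -265.3, 47.1, 45.9, 31.1]
cutter 0.63 31464 (233, 167) [549.1, 161.4, 219.9, 236.8, 87.4]
small_gauge 0.35 31346 (233, 167) [553.4, 157.9, 208.4, 226.9, 87.4]
post_top 0.81 31352 (233, 167) [555.8, 156.0, 201.8, 219.6, 87.4]
post_top 0.4 1541 (457, 226) [480.3, -115.9, 52.2, 66.3, 88.5]
post_top 0.36 1138 (211, 106) [631.5, 171.5, 83.8, 23.6, 40.9]
fence_grip 0.6 4387 (233, 148) [562.0, 139.9, 229.6, 67.0, 14.7]
mat 0.71 18742 (477, 175) [526.6, -190.2, 234.1, 271.0, 81.4]
5.1 [ 5.51470565e+00  5.80002191e-01  9.24839749e+01 -4.95974299e-04
  8.69385316e+01  9.80601704e+01] [0.54555689 0.10410739 0.23128936] [[0.999, -0.044, -0.0], [-0.044, -0.999, -0.0], [-0.0, 0.0, -1.0]]
```

View pics/w1.png

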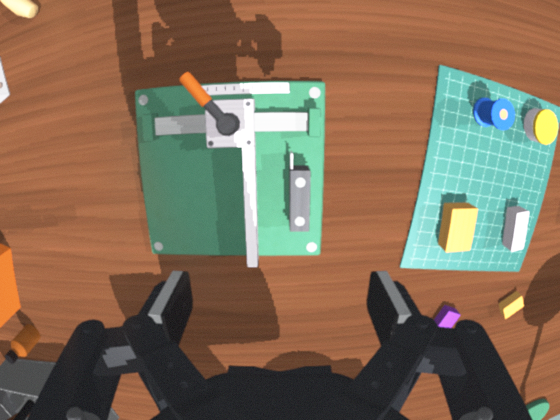

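Run:
```python
from h import *
d=np.load('w1.npz'); im=d['im'];k=(d['K'],d['R'],d['t'])
U=lambda pts,z:(unproj('wrist',pts,z,k)[:,:2]*1000).round(1).tolist()
hsv=cv2.cvtColor(im,cv2.COLOR_RGB2HSV)
g=cv2.inRange(hsv,(60,70,30),(88,255,255)); g[:,350:]=0; g[:70]=0; g[275:]=0; g[:,:125]=0
n,l,s,_=cv2.connectedComponentsWithStats(g); g=(l==1+s[1:,4].argmax())
print('plate',rect('wrist',g,.012,k), s[1:,4].max())
m=g.astype(np.uint8); hull=cv2.convexHull(np.argwhere(m)[:,::-1].astype(np.int32)); q=cv2.approxPolyDP(hull,8,True)[:,0]
print(q.tolist(),U(q,.012))
print('post',U([(291,172),(310,172),(308,230),(290,230)],.04))
print('carr',U([(207,100),(253,98),(253,146),(207,147)],.04))
print('fence tip R/L',U([(258,266),(247,266)],.04), 'fence mid',U([(257,200),(244,200)],.04))
print('hub',U([(228,124)],.06),'tip',U([(187,78)],.06))
b=cv2.inRange(hsv,(12,80,90),(30,255,255)); b[:,:430]=0;b[:190]=0;b[265:]=0;b[:,490:]=0
print('brass',rect('wrist',b,.029,k)); 
cv2.imwrite('pics/wc.png',np.hstack([cv2.resize(im[70:280,125:345],None,fx=2,fy=2,interpolation=2),cv2.resize(im[180:270,425:495],None,fx=4.6667,fy=4.6667,interpolation=2)])[:,:,::-1])
```

```text
plate [552.6, 206.6, 124.1, 207.2, 87.9] 12936
[[245, 254], [153, 251], [136, 91], [182, 86], [240, 148]] [[447.2, 149.3], [454.0, 271.6], [657.0, 263.4], [655.1, 206.0], [579.0, 144.6]]
post [[554.7, 89.2], [553.9, 69.1], [488.0, 72.4], [489.0, 92.5]]
carr [[635.5, 171.9], [633.8, 124.5], [584.2, 127.3], [586.3, 175.9]]
fence tip R/L [[444.9, 131.4], [445.3, 144.4]] fence mid [[525.6, 126.9], [526.2, 140.9]]
hub [[610.0, 148.5]] tip [[659.0, 186.1]]
brass [475.4, -123.1, 53.5, 66.3, 88.8]
```

View pics/wc.png

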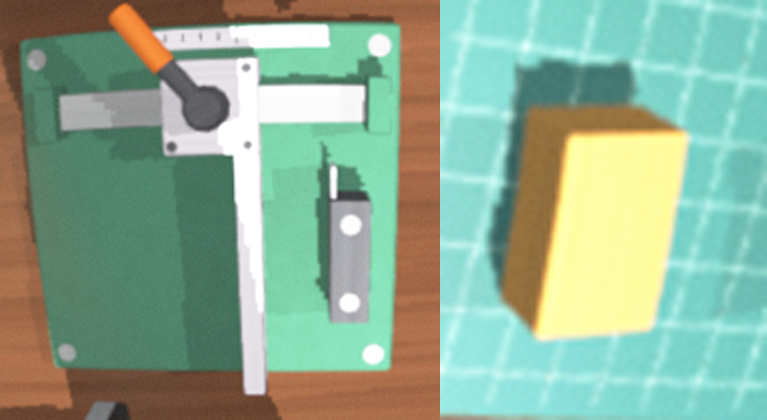

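carry_out(plan=[-18,-6,36,0,0,0,0,-18,-6,36,0,0,0,0,-18,-6,36,0,0,0,0,-18,-6,36,0,0,0,0,-18,-6,36,0,0,0,0,0,0,16,0,0,0,0,0,0,16,0,0,0,0,0,0,0,0,0,0,0])

```text
time: 5.9
tcp_pos: [0.4548, 0.1378, 0.017]
tcp_rot: [[0.999, -0.044, -0.004], [-0.044, -0.999, -0.001], [-0.004, 0.001, -1.0]]
contact_force: [-0.8, -0.3, 0.6]
finger_gap: 0.0856
gripper_force: 0.0
```

carry_out(plan=[0,0,0,0,0,0,1,0,0,0,0,0,0,1,0,0,0,0,0,0,1,0,0,0,0,0,0,1,0,0,0,0,0,0,1,0,0,0,0,0,0,1,0,0,0,0,0,0,1,0,0,0,0,0,0,1])

```text
time: 6.7
tcp_pos: [0.4575, 0.1382, 0.02]
tcp_rot: [[0.999, -0.044, 0.001], [-0.044, -0.999, 0.0], [0.001, -0.0, -1.0]]
contact_force: [-2.8, 0.0, 5.4]
finger_gap: 0.0107
gripper_force: 60.2
```

carry_out(plan=[0,5,0,0,0,0,1,0,8,0,0,0,0,1,0,8,0,0,0,0,1,0,7,0,0,0,0,1,0,4,0,0,0,0,1,0,0,0,0,0,0,1,0,0,0,0,0,0,1,0,0,0,0,0,0,1])

```text
time: 7.5
tcp_pos: [0.4561, 0.1056, 0.02]
tcp_rot: [[0.999, -0.044, 0.001], [-0.044, -0.999, -0.001], [0.001, 0.001, -1.0]]
contact_force: [-1.5, -0.8, 6.4]
finger_gap: 0.0103
gripper_force: 60.3
```

carry_out(plan=[0,2,0,0,0,0,1,0,0,0,0,0,0,1,0,0,0,0,0,0,1,0,0,0,0,0,0,1,0,0,0,0,0,0,1,0,0,0,0,0,0,1,0,0,0,0,0,0,1,0,0,0,0,0,0,1])

```text
time: 8.3
tcp_pos: [0.4561, 0.1041, 0.02]
tcp_rot: [[0.999, -0.044, 0.001], [-0.044, -0.999, 0.0], [0.001, -0.0, -1.0]]
contact_force: [-2.6, 1.4, 6.7]
finger_gap: 0.0109
gripper_force: 60.2
```

carry_out(plan=[0,1,0,0,0,0,1,0,1,0,0,0,0,1,0,0,0,0,0,0,1,0,0,0,0,0,0,1,0,0,0,0,0,0,1,0,0,0,0,0,0,1,0,0,0,0,0,0,1,0,0,0,0,0,0,1])

```text
time: 9.1
tcp_pos: [0.456, 0.1023, 0.02]
tcp_rot: [[0.999, -0.044, 0.001], [-0.044, -0.999, 0.001], [0.001, -0.001, -1.0]]
contact_force: [-1.2, 2.7, 5.6]
finger_gap: 0.0107
gripper_force: 60.2
```

carry_out(plan=[0,1,0,0,0,0,1,0,0.5,0,0,0,0,1,0,0,0,0,0,0,1,0,0,0,0,0,0,1,0,0,0,0,0,0,1,0,0,0,0,0,0,1,0,0,0,0,0,0,1,0,0,0,0,0,0,1])

```text
time: 9.9
tcp_pos: [0.456, 0.1019, 0.02]
tcp_rot: [[0.999, -0.044, 0.002], [-0.044, -0.999, 0.002], [0.001, -0.002, -1.0]]
contact_force: [-0.1, 8.6, 3.9]
finger_gap: 0.0107
gripper_force: 60.0
```

carry_out(plan=[0,-8,0,0,0,0,1,0,-16,0,0,0,0,1,0,-18,0,0,0,0,1,0,-18,0,0,0,0,1,0,-18,0,0,0,0,1,0,-14,0,0,0,0,1,0,-7,0,0,0,0,1,0,0,0,0,0,0,1])

```text
time: 10.7
tcp_pos: [0.46, 0.2006, 0.02]
tcp_rot: [[0.999, -0.043, 0.001], [-0.043, -0.999, 0.001], [0.001, -0.001, -1.0]]
contact_force: [-3.7, 3.1, 7.2]
finger_gap: 0.0105
gripper_force: 60.5
```

carry_out(plan=[0,-1,0,0,0,0,1,0,-1,0,0,0,0,1,0,-0.5,0,0,0,0,1,0,0,0,0,0,0,1,0,0,0,0,0,0,1,0,0,0,0,0,0,1,0,0,0,0,0,0,1,0,0,0,0,0,0,1])

```text
time: 11.5
tcp_pos: [0.46, 0.2017, 0.02]
tcp_rot: [[0.999, -0.044, 0.0], [-0.044, -0.999, -0.0], [0.0, 0.0, -1.0]]
contact_force: [-4.7, -2.1, 9.2]
finger_gap: 0.0106
gripper_force: 60.7
```

carry_out(plan=[0,-1,0,0,0,0,1,0,0,0,0,0,0,1,0,0,0,0,0,0,1,0,0,0,0,0,0,1,0,0,0,0,0,0,1,0,0,0,0,0,0,1,0,0,0,0,0,0,1,0,0,0,0,0,0,1])

```text
time: 12.3
tcp_pos: [0.46, 0.202, 0.02]
tcp_rot: [[0.999, -0.044, -0.0], [-0.044, -0.999, -0.002], [-0.0, 0.002, -1.0]]
contact_force: [-2.8, -5.7, 10.4]
finger_gap: 0.0108
gripper_force: 60.9
```

carry_out(plan=[0,0,0,0,0,0,0,0,0,0,0,0,0,0,0,0,0,0,0,0,0,0,0,-35,0,0,0,0,0,0,-45,0,0,0,0,0,0,-45,0,0,0,0,0,46,-35,0,0,0,0,0,46,0,0,0,0,0])

```text
time: 13.1
tcp_pos: [0.4592, 0.118, 0.1805]
tcp_rot: [[0.999, -0.041, 0.01], [-0.041, -0.999, 0.002], [0.01, -0.002, -1.0]]
contact_force: [1.2, -0.6, -0.2]
finger_gap: 0.0851
gripper_force: 0.0
```

Run:
```python
from h import *
d=np.load('w1.npz'); k=(d['K'],d['R'],d['t'])
c=unproj('wrist',[(452.9,207.9),(477.9,208.3),(470.4,250.3),(446.4,252.4)],.029,k)[:,:2]*1000
print(c.round(1).tolist(),c.mean(0)); 
for a,b in [(0,3),(1,2),(0,1),(3,2)]: v=c[a]-c[b]; print(np.linalg.norm(v).round(1),np.degrees(np.arctan2(v[1],v[0])).round(1))
o=env.observe();print(o['time'],o['joint_pos'].round(1))
```

```text
[[502.1, -111.8], [499.8, -151.5], [440.0, -151.1], [440.6, -112.0]] [ 470.65017495 -131.61321345]
61.5 0.2
59.8 -0.4
39.8 86.7
39.0 89.1
13.1 [  8.2 -11.3 109.    0.   81.8 100.5]
```

carry_out(plan=[0,46,0,0,0,0,0,0,46,0,0,0,0,0,0,46,0,0,0,0,0,0,46,0,0,0,0,0,0,46,0,0,0,0,0,0,0,0,0,0,-8.3,0,0,0,0,0,0,-8.3,0,0,0,0,0,0,-8.3,0])

```text
time: 13.9
tcp_pos: [0.4456, -0.1131, 0.1743]
tcp_rot: [[0.923, 0.384, -0.0], [0.384, -0.923, 0.0], [-0.0, -0.0, -1.0]]
contact_force: [0.7, 0.0, 0.5]
finger_gap: 0.0854
gripper_force: 0.0
```

carry_out(plan=[0,0,0,0,0,-8.3,0,0,0,0,0,0,-8.3,0,0,0,0,0,0,-8.3,0,0,0,0,0,0,-8.3,0,0,0,0,0,0,-8.3,0,0,0,0,0,0,-8.3,0,0,0,0,0,0,-8.4,0,0,0,0,0,0,-8.5,0])

```text
time: 14.7
tcp_pos: [0.4458, -0.1124, 0.1744]
tcp_rot: [[0.01, 1.0, -0.0], [1.0, -0.01, 0.0], [0.0, -0.0, -1.0]]
contact_force: [0.6, -0.7, 0.5]
finger_gap: 0.0855
gripper_force: 0.0
```

carry_out(plan=[0,0,0,0,0,0,0,0,0,0,0,0,0,0,0,0,0,0,0,0,0,0,0,0,0,0,0,0,0,0,0,0,0,0,0,0,0,0,0,0,0,0,0,0,0,0,0,0,0,0,0,0,0,0,0,0])

```text
time: 15.5
tcp_pos: [0.4458, -0.1125, 0.1746]
tcp_rot: [[0.017, 1.0, 0.0], [1.0, -0.017, 0.0], [0.0, 0.0, -1.0]]
contact_force: [-0.3, 0.3, 0.6]
finger_gap: 0.0857
gripper_force: 0.0
```

Run:
```python
from h import *
o=env.observe(); k=cal('wrist'); im=snap('wrist','w2')
print(o['time'],o['tcp_pos'],np.round(o['tcp_rot'],4).tolist(),o['joint_pos'].round(1))
for d in env.trace('wrist','gauge'):
    m=d['mask']; ys,xs=np.nonzero(m); col=im[m].mean(0).round()
    if m.sum()<800: continue
    print(round(d['score'],2),m.sum(),(xs.min(),xs.max(),ys.min(),ys.max()),col,rect('wrist',m,.029,k))
    h=cv2.convexHull(np.c_[xs,ys].astype(np.int32)); q=cv2.approxPolyDP(h,5,True)[:,0]
    print(q.tolist(),(unproj('wrist',q,.029,k)[:,:2]*1000).round(1).tolist())
np.savez('w2.npz',im=im,K=k[0],R=k[1],t=k[2])
```

```text
15.5 [ 0.44584825 -0.11246905  0.17458266] [[0.0168, 0.9999, 0.0], [0.9999, -0.0168, 0.0], [0.0, 0.0, -1.0]] [-20.6 -12.9 110.9   0.   81.9 -19.6]
0.88 3011 (np.int64(274), np.int64(338), np.int64(183), np.int64(231)) [239. 227. 136.] [470.3, -127.6, 47.8, 60.5, 89.1]
[[336, 185], [336, 230], [275, 229], [276, 184]] [[497.9, -106.0], [499.8, -151.0], [440.7, -148.8], [442.5, -104.4]]
0.75 1183 (np.int64(131), np.int64(174), np.int64(201), np.int64(241)) [191. 116. 209.] [316.3, -140.6, 35.6, 43.0, 61.9]
[[174, 217], [164, 241], [131, 227], [142, 201]] [[341.8, -135.2], [327.3, -161.1], [292.1, -145.7], [309.6, -118.0]]
```

View pics/w2.png

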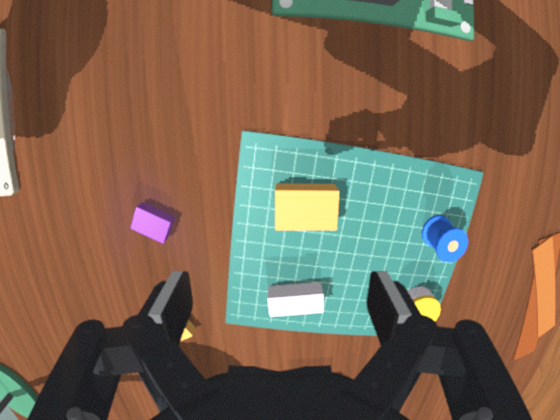

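carry_out(plan=[-17.6,25,30,0,0,0,0,0,0,40,0,0,0,0,0,0,40,0,0,0,0,0,0,36,0,0,0,0,0,0,20.5,0,0,0,0,0,0,0,0,0,0,0,0,0,0,0,0,0,0,0,0,0,0,0,0,1])

```text
time: 16.4
tcp_pos: [0.4721, -0.1311, 0.01]
tcp_rot: [[0.017, 1.0, 0.003], [1.0, -0.017, -0.001], [-0.001, 0.003, -1.0]]
contact_force: [-0.1, -0.0, -0.1]
finger_gap: 0.073
gripper_force: 0.0
```

carry_out(plan=[0,0,0,0,0,0,1,0,0,0,0,0,0,1,0,0,0,0,0,0,1,0,0,0,0,0,0,1,0,0,0,0,0,0,1,0,0,0,0,0,0,1,0,0,0,0,0,0,1,0,0,0,0,0,0,1])

```text
time: 17.2
tcp_pos: [0.4723, -0.1312, 0.0104]
tcp_rot: [[0.017, 1.0, 0.004], [1.0, -0.017, -0.001], [-0.001, 0.004, -1.0]]
contact_force: [-1.1, 0.6, 5.9]
finger_gap: 0.0585
gripper_force: 65.6
```

carry_out(plan=[0,0,-10,0,0,0,1,0,0,-35,0,0,0,1,0,0,-40,0,0,1.6,1,20,3,0,0,0,0,1,35,5.4,0,0,0,0,1,35,5.4,0,0,0,0,1,35,5.4,0,0,0,0,1,35,5.4,0,0,0,0,1])

```text
time: 18.0
tcp_pos: [0.5022, 0.0296, 0.0939]
tcp_rot: [[0.045, 0.999, 0.001], [0.999, -0.045, -0.0], [-0.0, 0.001, -1.0]]
contact_force: [0.9, 0.1, -4.1]
finger_gap: 0.0588
gripper_force: 67.0
```

carry_out(plan=[35,5.4,0,0,0,0,1,30,5,0,0,0,0,1,18,3,0,0,0,0,1,6.6,0.4,0,0,0,0,1,0,0,0,0,0,0,1,0,0,0,0,0,0,1,0,0,0,0,0,0,1,0,0,0,0,0,0,1])

```text
time: 18.8
tcp_pos: [0.5199, 0.1163, 0.0931]
tcp_rot: [[0.046, 0.999, -0.0], [0.999, -0.046, -0.0], [-0.0, -0.0, -1.0]]
contact_force: [0.2, -0.1, -3.8]
finger_gap: 0.0587
gripper_force: 67.0
```

Run:
```python
from h import *
k=cal('wrist'); im=snap('wrist','w3'); o=env.observe(); print(o['time'],o['tcp_pos'],np.round(o['tcp_rot'],3).tolist(),o['finger_gap'],o['joint_pos'].round(1))
np.savez('w3.npz',im=im,K=k[0],R=k[1],t=k[2])
```

```text
18.85 [0.51998211 0.11636907 0.09311563] [[0.046, 0.999, -0.0], [0.999, -0.046, -0.0], [-0.0, -0.0, -1.0]] 0.05838642411676377 [  7.1   3.5 104.4  -0.   72.1   9.7]
```

View pics/w3.png

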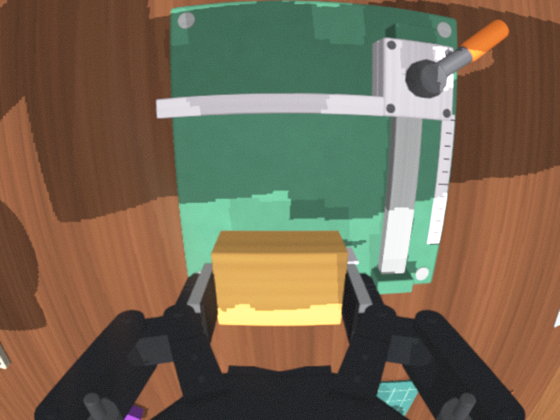

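Run:
```python
from h import *
d=np.load('w3.npz'); k=(d['K'],d['R'],d['t'])
U=lambda p,z:(unproj('wrist',p,z,k)[:,:2]*1000).round(1).tolist()
print('top',U([(213,250),(346,250),(342,324),(218,324)],.1117))
print('bot+y',U([(222,232),(337,232)],.0857))
print('hub',U([(428,78)],.06),'carr',U([(386,40),(384,113),(448,118)],.04),'tip',U([(503,28)],.06),'fence tip',U([(158,117),(158,100)],.04))
```

```text
top [[492.0, 139.2], [549.1, 136.6], [549.3, 95.7], [488.7, 98.5]]
bot+y [[491.4, 136.6], [549.5, 134.0]]
hub [[607.9, 213.1]] carr [[589.7, 237.2], [587.2, 191.2], [632.7, 189.5]] tip [[665.3, 251.7]] fence tip [[447.6, 195.7], [448.6, 206.4]]
```

carry_out(plan=[0,0,25,0,0,0,1,0,0,25,0,0,0,1,0,0,15,0,0,0,1,0,0,5,0,0,0,1,0,0,2,0,0,0,1,0,0,0,0,0,0,1,0,0,0,0,0,0,1,0,0,0,0,0,0,1])

```text
time: 19.65
tcp_pos: [0.5209, 0.1173, 0.0222]
tcp_rot: [[0.044, 0.999, 0.002], [0.999, -0.044, 0.0], [0.0, 0.002, -1.0]]
contact_force: [1.0, 1.2, -4.8]
finger_gap: 0.0585
gripper_force: 67.0
```

carry_out(plan=[0,0,1,0,0,0,1,0,0,0.5,0,0,0,1,0,0,0,0,0,0,1,0,0,0,0,0,0,1,0,0,0,0,0,0,1,0,0,0,0,0,0,1,0,0,0,0,0,0,1,0,0,0,0,0,0,1])

```text
time: 20.45
tcp_pos: [0.52, 0.1172, 0.0196]
tcp_rot: [[0.044, 0.999, -0.0], [0.999, -0.044, 0.0], [0.0, -0.0, -1.0]]
contact_force: [0.6, -0.0, -3.8]
finger_gap: 0.0585
gripper_force: 67.0
```

carry_out(plan=[0,0,1,0,0,0,1,0,0,0,0,0,0,1,0,0,0,0,0,0,1,0,0,0,0,0,0,0.5,0,0,0,0,0,0,0,0,0,0,0,0,0,0,0,0,0,0,0,0,0,0,0,0,0,0,0,0])

```text
time: 21.25
tcp_pos: [0.5203, 0.1172, 0.0187]
tcp_rot: [[0.044, 0.999, 0.0], [0.999, -0.044, 0.0], [0.0, 0.0, -1.0]]
contact_force: [-0.4, -0.1, -0.2]
finger_gap: 0.0854
gripper_force: 0.0
```

carry_out(plan=[0,0,-15,0,0,0,0,0,0,-40,0,0,0,0,0,0,-45,0,0,0,0,30,5,0,0,0,0,1,40,1.5,0,0,0,0,1,40,0,0,0,0,0,1,12,0,0,0,0,0,1,0,0,0,0,0,0,1])

```text
time: 22.05
tcp_pos: [0.5319, 0.2404, 0.1195]
tcp_rot: [[0.042, 0.999, 0.001], [0.999, -0.042, 0.0], [0.0, 0.001, -1.0]]
contact_force: [-0.2, -0.4, -0.0]
finger_gap: 0.0121
gripper_force: 0.0
```

carry_out(plan=[0,0,30,0,0,0,1,0,0,40,0,0,0,1,0,0,20,0,0,0,1,0,0,4,0,0,0,1,0,0,0,0,0,0,1,0,0,0,0,0,0,1,0,0,0,0,0,0,1,0,0,0,0,0,0,1])

```text
time: 22.85
tcp_pos: [0.5331, 0.239, 0.0262]
tcp_rot: [[0.044, 0.999, 0.002], [0.999, -0.044, 0.001], [0.001, 0.002, -1.0]]
contact_force: [-0.7, -0.7, 0.9]
finger_gap: 0.0003
gripper_force: 0.0
```

carry_out(plan=[-10,0,0,0,0,0,1,-10,0,0,0,0,0,1,-12,0,0,0,0,0,1,-12,0,0,0,0,0,1,-12,0,0,0,0,0,1,-10,0,0,0,0,0,1,-5,0,0,0,0,0,1,0,0,0,0,0,0,1])

```text
time: 23.65
tcp_pos: [0.5286, 0.1666, 0.0244]
tcp_rot: [[0.045, 0.999, -0.001], [0.999, -0.045, -0.001], [-0.001, -0.0, -1.0]]
contact_force: [-0.3, -0.6, 0.0]
finger_gap: -0.0001
gripper_force: 0.0
```

Run:
```python
from h import *
k=cal('wrist'); o=env.observe(); im=snap('wrist','w4'); np.savez('w4.npz',im=im,K=k[0],R=k[1],t=k[2]); print(o['time'],o['tcp_pos'],o['contact_force'],o['finger_gap'],o['moment'])
s=snap('side'); cv2.imwrite('pics/w4c.png',np.hstack([cv2.resize(im,(400,300)),cv2.resize(s[110:200,250:370],(400,300),interpolation=2)])[:,:,::-1])
```

```text
23.65 [0.52859713 0.16656953 0.02439337] [-0.33344784 -0.57855447  0.03850379] -9.596531421199377e-05 [ 0.03300809 -0.02530109  0.0269505 ]
```

View pics/w4c.png

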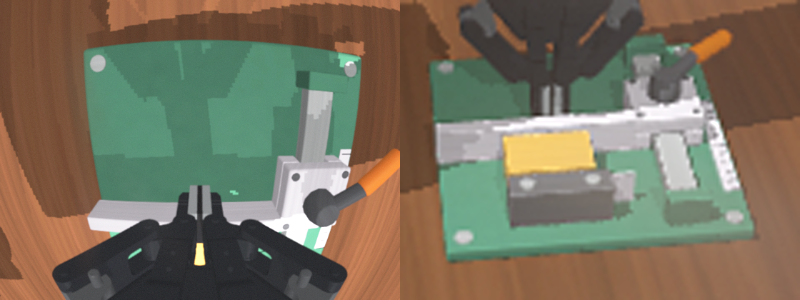

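carry_out(plan=[-4,0,0,0,0,0,1,-3,0,0,0,0,0,1,0,0,0,0,0,0,1,0,0,0,0,0,0,1,0,0,0,0,0,0,1,0,0,0,0,0,0,1,0,0,0,0,0,0,1,0,0,0,0,0,0,1])

```text
time: 24.55
tcp_pos: [0.5284, 0.1608, 0.0245]
tcp_rot: [[0.044, 0.999, -0.0], [0.999, -0.044, -0.0], [-0.0, -0.0, -1.0]]
contact_force: [-0.6, 1.6, -0.1]
finger_gap: -0.0001
gripper_force: 0.9
```

carry_out(plan=[-2,0,0,0,0,0,1,0,0,0,0,0,0,1,0,0,0,0,0,0,1,0,0,0,0,0,0,1,0,0,0,0,0,0,1,0,0,0,0,0,0,1,0,0,0,0,0,0,1,0,0,0,0,0,0,1])

```text
time: 25.35
tcp_pos: [0.5283, 0.1591, 0.0246]
tcp_rot: [[0.044, 0.999, -0.0], [0.999, -0.044, 0.0], [0.0, -0.0, -1.0]]
contact_force: [-0.1, 5.9, -1.9]
finger_gap: 0.0004
gripper_force: 2.5
```

carry_out(plan=[-1.5,0,0,0,0,0,1,0,0,0,0,0,0,1,0,0,0,0,0,0,1,0,0,0,0,0,0,1,0,0,0,0,0,0,1,0,0,0,0,0,0,1,0,0,0,0,0,0,1,0,0,0,0,0,0,1])

```text
time: 26.15
tcp_pos: [0.5283, 0.1575, 0.0246]
tcp_rot: [[0.044, 0.999, -0.0], [0.999, -0.044, 0.0], [0.0, -0.0, -1.0]]
contact_force: [-0.5, 5.5, -1.7]
finger_gap: 0.0
gripper_force: 2.5
```

carry_out(plan=[-1,0,0,0,0,0,1,0,0,0,0,0,0,1,0,0,0,0,0,0,1,0,0,0,0,0,0,1,0,0,0,0,0,0,1,0,0,0,0,0,0,1,0,0,0,0,0,0,1,0,0,0,0,0,0,1])

```text
time: 26.95
tcp_pos: [0.5282, 0.1565, 0.0245]
tcp_rot: [[0.044, 0.999, -0.0], [0.999, -0.044, 0.0], [0.0, -0.0, -1.0]]
contact_force: [-1.0, 4.9, -2.2]
finger_gap: -0.0004
gripper_force: 2.5
```

carry_out(plan=[-1.5,0,0,0,0,0,1,0,0,0,0,0,0,1,0,0,0,0,0,0,1,0,0,0,0,0,0,1,0,0,0,0,0,0,1,0,0,0,0,0,0,1,0,0,0,0,0,0,1,0,0,0,0,0,0,1])

```text
time: 27.75
tcp_pos: [0.5282, 0.156, 0.0246]
tcp_rot: [[0.044, 0.999, 0.0], [0.999, -0.044, 0.002], [0.002, 0.0, -1.0]]
contact_force: [-0.3, 9.0, -3.1]
finger_gap: -0.0003
gripper_force: 5.0
```

carry_out(plan=[-1,0,0,0,0,0,1,0,0,0,0,0,0,1,0,0,0,0,0,0,1,0,0,0,0,0,0,1,0,0,0,0,0,0,1,0,0,0,0,0,0,1,0,0,0,0,0,0,1,0,0,0,0,0,0,1])

```text
time: 28.55
tcp_pos: [0.5282, 0.156, 0.0246]
tcp_rot: [[0.044, 0.999, 0.001], [0.999, -0.044, 0.003], [0.003, 0.0, -1.0]]
contact_force: [0.4, 15.6, -4.5]
finger_gap: 0.0002
gripper_force: 7.3
```

carry_out(plan=[5,0,0,0,0,0,1,13,0,0,0,0,0,1,0,0,-30,0,0,0,1,0,0,-40,0,0,0,1,15,40,0,0,0,0,1,15,40,0,0,0,0,1,2.5,6.5,0,0,0,0,1,0,0,0,0,0,0,1])

```text
time: 29.35
tcp_pos: [0.6175, 0.2007, 0.094]
tcp_rot: [[0.044, 0.999, -0.0], [0.999, -0.044, -0.001], [-0.001, -0.0, -1.0]]
contact_force: [-0.3, 0.2, -0.5]
finger_gap: 0.0001
gripper_force: 0.0
```

Run:
```python
from h import *
k=cal('wrist'); im=snap('wrist','w5'); o=env.observe()
print(o['time'],o['tcp_pos'],np.round(o['tcp_rot'],3).tolist(),o['joint_pos'].round(1))
for n in ['lever_hub','lever_grip','gauge']:
  for c in (['wrist','side'] if n!='gauge' else ['wrist']):
    kk=k if c=='wrist' else cal(c)
    if c=='side': snap('side')
    print(n,c,[(round(d['score'],2),(kk[1].T@(np.array(d['point'])-kk[2])).round(4).tolist()) for d in env.find_in(c,n)][:2])
im=snap('wrist'); hsv=cv2.cvtColor(im,cv2.COLOR_RGB2HSV); m=cv2.inRange(hsv,(8,170,120),(18,255,255)); 
n,l,s,ce=cv2.connectedComponentsWithStats(m)
for i in np.argsort(-s[1:,4])[:3]+1: print(s[i],ce[i].round(),(unproj('wrist',[ce[i]],.06,k)*1000).round(1))
cv2.imwrite('pics/w5.png',im[:,:,::-1])
a=47*np.exp(1j*np.radians(82.5-12*np.arange(29))); d=np.diff(a)
for i,z in enumerate(d): print(i,82.5-12*(i+1),'%.1f, %.1f'%(z.imag,z.real))
```

```text
29.4 [0.61647876 0.20043739 0.09395557] [[0.044, 0.999, -0.001], [0.999, -0.044, -0.001], [-0.001, -0.001, -1.0]] [13.5 20.5 84.8 -0.  74.8 16.1]
lever_hub wrist [(0.68, [0.5554, 0.2076, 0.0134]), (0.63, [0.6447, 0.1808, 0.065])]
lever_hub side [(0.46, [0.6186, 0.1571, 0.0623])]
lever_grip wrist [(0.85, [0.6511, 0.1835, 0.0671])]
lever_grip side [(0.66, [0.6224, 0.1577, 0.0557])]
gauge wrist [(0.66, [0.5092, 0.1247, 0.0368]), (0.39, [0.5565, 0.1492, 0.0398])]
[308 244  52  40 918] [336. 263.] [[651.5 185.6  60. ]]
[310 286   2   5   5] [310. 288.] [[635.5 168.4  60. ]]
0 70.5 -2.3, 9.6
1 58.5 -4.2, 8.9
2 46.5 -6.0, 7.8
3 34.5 -7.5, 6.4
4 22.5 -8.6, 4.7
5 10.5 -9.4, 2.8
6 -1.5 -9.8, 0.8
7 -13.5 -9.7, -1.3
8 -25.5 -9.3, -3.3
9 -37.5 -8.4, -5.1
10 -49.5 -7.1, -6.8
11 -61.5 -5.6, -8.1
12 -73.5 -3.8, -9.1
13 -85.5 -1.8, -9.7
14 -97.5 0.3, -9.8
15 -109.5 2.3, -9.6
16 -121.5 4.2, -8.9
17 -133.5 6.0, -7.8
18 -145.5 7.5, -6.4
19 -157.5 8.6, -4.7
20 -169.5 9.4, -2.8
21 -181.5 9.8, -0.8
22 -193.5 9.7, 1.3
23 -205.5 9.3, 3.3
24 -217.5 8.4, 5.1
25 -229.5 7.1, 6.8
26 -241.5 5.6, 8.1
27 -253.5 3.8, 9.1
```

carry_out(plan=[0,0,22,0,0,0,1,0,0,18,0,0,0,1,0,0,8,0,0,0,1,-2.3,9.6,0,0,0,0,1,-4.2,8.9,0,0,0,0,1,-6,7.8,0,0,0,0,1,0,0,0,0,0,0,1,0,0,0,0,0,0,1])

```text
time: 30.6
tcp_pos: [0.6434, 0.1864, 0.0473]
tcp_rot: [[0.045, 0.999, 0.001], [0.999, -0.045, 0.0], [0.0, 0.001, -1.0]]
contact_force: [-0.0, -0.3, 0.4]
finger_gap: 0.0004
gripper_force: 0.0
```

Run:
```python
from h import *
k=cal('wrist'); im=snap('wrist','w6'); o=env.observe(); print(o['tcp_pos'],o['contact_force'])
hsv=cv2.cvtColor(im,cv2.COLOR_RGB2HSV); m=cv2.inRange(hsv,(8,170,120),(18,255,255)); 
n,l,s,ce=cv2.connectedComponentsWithStats(m)
for i in np.argsort(-s[1:,4])[:3]+1: print(s[i],ce[i].round(),(unproj('wrist',[ce[i]],.06,k)*1000).round(1))
```

```text
[0.64304639 0.1866101  0.0471068 ] [ 0.27023683  0.35603693 -0.33386756]
[313 294  29  21 431] [328. 304.] [[666.3 174.6  60. ]]
```

carry_out(plan=[-7.5,6.4,0,0,0,0,1,-8.6,4.7,0,0,0,0,1,-9.4,2.8,0,0,0,0,1,-9.8,0.8,0,0,0,0,1,-9.7,-1.3,0,0,0,0,1,-9.3,-3.3,0,0,0,0,1,-8.4,-5.1,0,0,0,0,1,-7.1,-6.8,0,0,0,0,1])

```text
time: 31.45
tcp_pos: [0.6373, 0.1162, 0.0467]
tcp_rot: [[0.045, 0.999, 0.0], [0.999, -0.045, -0.0], [-0.0, 0.0, -1.0]]
contact_force: [0.9, 0.4, 0.7]
finger_gap: -0.0001
gripper_force: 0.6
```

carry_out(plan=[-5.6,-8.1,0,0,0,0,1,-3.8,-9.1,0,0,0,0,1,-1.8,-9.7,0,0,0,0,1,0.3,-9.8,0,0,0,0,1,2.3,-9.6,0,0,0,0,1,4.2,-8.9,0,0,0,0,1,6,-7.8,0,0,0,0,1,7.5,-6.4,0,0,0,0,1])

```text
time: 32.25
tcp_pos: [0.5679, 0.1299, 0.0465]
tcp_rot: [[0.044, 0.999, -0.0], [0.999, -0.044, -0.0], [-0.0, -0.0, -1.0]]
contact_force: [1.0, -0.2, -0.3]
finger_gap: 0.0
gripper_force: 0.5
```

Run:
```python
from h import *
k=cal('wrist'); im=snap('wrist','w7'); o=env.observe(); print(o['tcp_pos'],o['contact_force'])
hsv=cv2.cvtColor(im,cv2.COLOR_RGB2HSV); m=cv2.inRange(hsv,(8,170,120),(18,255,255)); 
n,l,s,ce=cv2.connectedComponentsWithStats(m)
for i in np.argsort(-s[1:,4])[:3]+1: print(s[i],ce[i].round(),(unproj('wrist',[ce[i]],.06,k)*1000).round(1))
```

```text
[0.56711843 0.13113433 0.04636191] [0.85822562 0.63214905 0.86143524]
[ 227  236   84   38 2167] [268. 255.] [[563.3 147.   60. ]]
```

carry_out(plan=[8.6,-4.7,0,0,0,0,1,9.4,-2.8,0,0,0,0,1,9.8,-0.8,0,0,0,0,1,9.7,1.3,0,0,0,0,1,9.3,3.3,0,0,0,0,1,0,0,0,0,0,0,1,0,0,0,0,0,0,1,0,0,0,0,0,0,1])

```text
time: 33.1
tcp_pos: [0.5671, 0.1761, 0.0464]
tcp_rot: [[0.044, 0.999, -0.0], [0.999, -0.044, 0.0], [0.0, -0.0, -1.0]]
contact_force: [0.2, -0.3, -0.2]
finger_gap: 0.0001
gripper_force: 0.0
```

Run:
```python
from h import *
k=cal('wrist'); im=snap('wrist','w8'); o=env.observe(); print(o['time'],o['tcp_pos'],o['contact_force'])
hsv=cv2.cvtColor(im,cv2.COLOR_RGB2HSV); m=cv2.inRange(hsv,(8,170,120),(18,255,255)); 
n,l,s,ce=cv2.connectedComponentsWithStats(m)
for i in np.argsort(-s[1:,4])[:3]+1: print(s[i],ce[i].round(),(unproj('wrist',[ce[i]],.06,k)*1000).round(1))
s=snap('side','side8')
cv2.imwrite('pics/c8.png',np.hstack([cv2.resize(im,(400,300)),cv2.resize(s[110:200,250:370],(400,300),interpolation=2)])[:,:,::-1])
```

```text
33.15 [0.56708465 0.17597467 0.04646384] [-0.66417726  0.24180742 -0.09412487]
[ 278  218   66   72 2061] [311. 253.] [[581.5 193.4  60. ]]
```

View pics/c8.png

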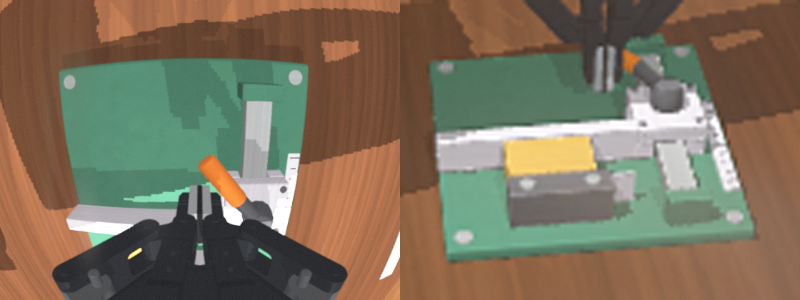

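carry_out(plan=[4.2,2.5,0,0,0,0,1,4.2,2.6,0,0,0,0,1,3.6,3.4,0,0,0,0,1,3.5,3.4,0,0,0,0,1,2.8,4,0,0,0,0,1,0,0,0,0,0,0,1,0,0,0,0,0,0,1,0,0,0,0,0,0,1])

```text
time: 34.0
tcp_pos: [0.5838, 0.1939, 0.0465]
tcp_rot: [[0.044, 0.999, 0.0], [0.999, -0.044, 0.0], [0.0, 0.0, -1.0]]
contact_force: [-0.0, -0.3, 0.4]
finger_gap: 0.0
gripper_force: 0.0
```

carry_out(plan=[0,2.5,0,0,0,0,1,0,0,0,0,0,0,1,0,0,0,0,0,0,1,0,0,0,0,0,0,1,0,0,0,0,0,0,1,0,0,0,0,0,0,1,0,0,0,0,0,0,1,0,0,0,0,0,0,1])

```text
time: 34.8
tcp_pos: [0.5862, 0.1937, 0.0466]
tcp_rot: [[0.044, 0.999, -0.0], [0.999, -0.044, -0.0], [-0.0, -0.0, -1.0]]
contact_force: [-1.0, -0.4, 0.1]
finger_gap: -0.0004
gripper_force: 0.4
```

carry_out(plan=[0,1.5,0,0,0,0,1,0,1,0,0,0,0,1,0,0,0,0,0,0,1,0,0,0,0,0,0,1,0,0,0,0,0,0,1,0,0,0,0,0,0,1,0,0,0,0,0,0,1,0,0,0,0,0,0,1])

```text
time: 35.6
tcp_pos: [0.5888, 0.1936, 0.0466]
tcp_rot: [[0.044, 0.999, 0.0], [0.999, -0.044, -0.0], [0.0, 0.0, -1.0]]
contact_force: [-1.0, 0.4, -1.1]
finger_gap: 0.0
gripper_force: 0.3
```

carry_out(plan=[0,1.5,0,0,0,0,1,0,0,0,0,0,0,1,0,0,0,0,0,0,1,0,0,0,0,0,0,1,0,0,0,0,0,0,1,0,0,0,0,0,0,1,0,0,0,0,0,0,1,0,0,0,0,0,0,1])

```text
time: 36.4
tcp_pos: [0.5903, 0.1935, 0.0466]
tcp_rot: [[0.044, 0.999, 0.0], [0.999, -0.044, 0.0], [0.0, 0.0, -1.0]]
contact_force: [-1.2, 0.7, -0.4]
finger_gap: -0.0001
gripper_force: 0.4
```

carry_out(plan=[0,1.5,0,0,0,0,1,0,0,0,0,0,0,1,0,1.5,0,0,0,0,1,0,0,0,0,0,0,1,0,0,0,0,0,0,1,0,0,0,0,0,0,1,0,0,0,0,0,0,1,0,0,0,0,0,0,1])

```text
time: 37.2
tcp_pos: [0.5928, 0.1935, 0.0465]
tcp_rot: [[0.044, 0.999, -0.001], [0.999, -0.044, 0.0], [0.0, -0.001, -1.0]]
contact_force: [-5.1, 1.6, 2.7]
finger_gap: 0.0
gripper_force: 2.5
```

carry_out(plan=[0,1.5,0,0,0,0,1,0,0,0,0,0,0,1,0,0,0,0,0,0,1,0,0,0,0,0,0,1,0,0,0,0,0,0,1,0,0,0,0,0,0,1,0,0,0,0,0,0,1,0,0,0,0,0,0,1])

```text
time: 38.0
tcp_pos: [0.5936, 0.1937, 0.0464]
tcp_rot: [[0.044, 0.999, -0.002], [0.999, -0.044, 0.0], [0.0, -0.002, -1.0]]
contact_force: [-8.0, 1.9, 3.8]
finger_gap: 0.0001
gripper_force: 4.2
```

Run:
```python
from h import *
k=cal('wrist'); im=snap('wrist','w9'); o=env.observe(); print(o['time'],o['tcp_pos'],o['contact_force'])
hsv=cv2.cvtColor(im,cv2.COLOR_RGB2HSV); m=cv2.inRange(hsv,(8,170,120),(18,255,255)); 
w=unproj('wrist',np.argwhere(m)[:,::-1],.06,k)[:,:2]*1000; w=w[np.linalg.norm(w-[608,153],axis=1)<80]
print(len(w),w.mean(0),cv2.fitLine(w.astype(np.float32),cv2.DIST_L2,0,.01,.01).ravel())
```

```text
38.05 [0.59359734 0.19362277 0.04638915] [-7.94497486  1.45342633  3.53076072]
1754 [612.16119049 203.69356406] [ 7.5497665e-03 -9.9997151e-01  6.1216119e+02  2.0369356e+02]
```

carry_out(plan=[0,1.5,0,0,0,0,1,0,0,0,0,0,0,1,0,0,0,0,0,0,1,0,0,0,0,0,0,1,0,0,0,0,0,0,1,0,0,0,0,0,0,1,0,0,0,0,0,0,1,0,0,0,0,0,0,1])

```text
time: 38.85
tcp_pos: [0.5944, 0.1937, 0.0463]
tcp_rot: [[0.044, 0.999, -0.004], [0.999, -0.044, 0.0], [-0.0, -0.004, -1.0]]
contact_force: [-12.1, 2.1, 6.9]
finger_gap: -0.0003
gripper_force: 5.9
```

carry_out(plan=[0,1.5,0,0,0,0,1,0,0,0,0,0,0,1,0,0,0,0,0,0,1,0,0,0,0,0,0,1,0,0,0,0,0,0,1,0,0,0,0,0,0,1,0,0,0,0,0,0,1,0,0,0,0,0,0,1])

```text
time: 39.65
tcp_pos: [0.5952, 0.1938, 0.0462]
tcp_rot: [[0.044, 0.999, -0.005], [0.999, -0.044, 0.0], [-0.0, -0.005, -1.0]]
contact_force: [-15.5, 3.2, 7.7]
finger_gap: 0.0001
gripper_force: 7.6
```

carry_out(plan=[0,1.5,0,0,0,0,1,0,0,0,0,0,0,1,0,1,0,0,0,0,1,0,0,0,0,0,0,1,0,0,0,0,0,0,1,0,0,0,0,0,0,1,0,0,0,0,0,0,1,0,0,0,0,0,0,1])

```text
time: 40.45
tcp_pos: [0.5965, 0.194, 0.046]
tcp_rot: [[0.044, 0.999, -0.008], [0.999, -0.044, 0.0], [-0.0, -0.008, -1.0]]
contact_force: [-20.1, 3.4, 12.3]
finger_gap: 0.0003
gripper_force: 10.5
```

Run:
```python
from h import *
for i in (0,):
    k=cal('wrist'); im=snap('wrist','w10'); o=env.observe(); print(o['time'],o['tcp_pos'],o['contact_force'])
for nm in ('w9','w10'):
    im=cv2.imread(f'pics/{nm}.png')[:,:,::-1]
    hsv=cv2.cvtColor(np.ascontiguousarray(im),cv2.COLOR_RGB2HSV); m=cv2.inRange(hsv,(8,170,120),(18,255,255)); 
    w=unproj('wrist',np.argwhere(m)[:,::-1],.06,k)[:,:2]*1000; w=w[np.linalg.norm(w-[608,153],axis=1)<80]
    print(len(w),w.mean(0),cv2.fitLine(w.astype(np.float32),cv2.DIST_L2,0,.01,.01).ravel())
```

```text
40.5 [0.59653714 0.19402366 0.0460347 ] [-21.61416369   3.54766028  12.94464418]
1754 [615.11234913 204.34519901] [ 7.8445626e-03 -9.9996924e-01  6.1511237e+02  2.0434520e+02]
1584 [612.89999717 205.38394615] [ 3.8772713e-02 -9.9924803e-01  6.1290002e+02  2.0538394e+02]
```

View pics/w10.png

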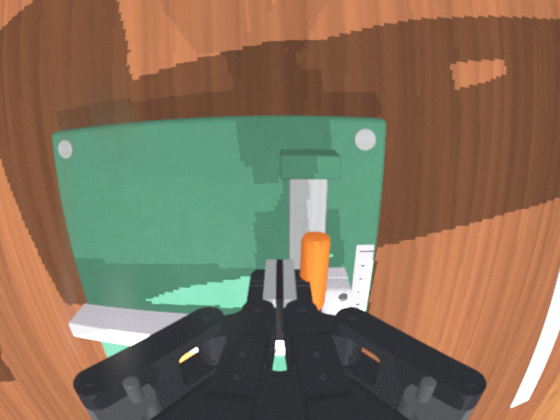

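Run:
```python
from h import *
k=cal('wrist')
U=lambda p,z:(unproj('wrist',p,z,k)[:,:2]*1000).round(1).tolist()
print('tip',U([(315,238),(303,245),(328,245)],.06),'handle@270',U([(301,270),(328,270)],.06),'rail',U([(290,185),(327,185),(289,240)],.024),'plate corners',U([(385,122),(53,135)],.012))
```

```text
tip [[612.8, 218.8], [607.5, 215.6], [618.6, 215.1]] handle@270 [[606.5, 203.1], [618.8, 202.4]] rail [[603.2, 233.4], [622.7, 232.6], [601.7, 201.9]] plate corners [[657.6, 264.8], [452.7, 272.8]]
```

carry_out(plan=[0,-6,0,0,0,0,1,0,-10,0,0,0,0,1,0,0,-35,0,0,0,1,0,0,-40,0,0,0,1,0,0,-30,0,0,0,1,-40,-25,0,0,0,0,0,-40,-25,0,0,0,0,0,0,0,0,0,0,0,0])

```text
time: 41.3
tcp_pos: [0.5274, 0.1123, 0.1502]
tcp_rot: [[0.047, 0.999, -0.003], [0.999, -0.047, -0.002], [-0.002, -0.003, -1.0]]
contact_force: [0.1, -0.1, -1.0]
finger_gap: 0.0431
gripper_force: 0.0
```

Run:
```python
from h import *
k=cal('wrist'); im=snap('wrist','w11'); o=env.observe(); print(o['time'],o['tcp_pos'],o['contact_force'])
np.savez('w11.npz',im=im,K=k[0],R=k[1],t=k[2])
hsv=cv2.cvtColor(im,cv2.COLOR_RGB2HSV); m=cv2.inRange(hsv,(8,150,110),(18,255,255)); 
px=np.argwhere(m)[:,::-1]; w=unproj('wrist',px,.06,k)[:,:2]*1000; ok=np.linalg.norm(w-[610,195],axis=1)<50; w=w[ok];px=px[ok]
print(len(w),w.mean(0),w.min(0),w.max(0),cv2.fitLine(w.astype(np.float32),cv2.DIST_L2,0,.01,.01).ravel(),px.min(0),px.max(0))
c=cv2.cvtColor(im,cv2.COLOR_RGB2GRAY)
d=[x for x in env.trace('wrist','lever_hub')]
for x in d[:2]:
    p=np.argwhere(x['mask'])[:,::-1]; print(x['score'],len(p),p.min(0),p.max(0))
x0,y0=max(px.min(0)[0]-170,0),max(px.min(0)[1]-60,0)
cr=im[y0:y0+210,x0:x0+280]; print(x0,y0,cr.shape)
cv2.imwrite('pics/c11.png',cv2.resize(cr,None,fx=2.8,fy=2.8,interpolation=2)[:,:,::-1])
```

```text
41.35 [0.52929313 0.11393746 0.15106116] [ 1.21092725  0.75072427 -0.07065911]
795 [611.29461199 200.66163715] [604.88743478 181.82994045] [637.36606074 236.81178283] [6.4294264e-02 9.9793100e-01 6.1129462e+02 2.0066164e+02] [382  47] [421 118]
0.82 1933 [367  67] [398 168]
212 0 (210, 280, 3)
```

Run:
```python
from h import *
d=np.load('w11.npz'); im=d['im'];K,R,t=d['K'],d['R'],d['t']
def pj(X):
    p=R@np.array(X)+t; th=np.arctan2(np.hypot(p[0],p[1]),p[2]); f=p[:2]/np.hypot(p[0],p[1])*th; return f*[K[0,0],K[1,1]]+K[:2,2]
for x in (500,530):
    print(x)
    for s in range(-2,62,2):
        X=[(x+s*.045)/1000,(93.2-.045*(x-521)+s)/1000,.039]; u=pj(X); print(s,u.round().astype(int).tolist(),im[int(round(u[1])),int(round(u[0]))].tolist(),end=' | ')
```

```text
500
-2 [249, 228] [136, 138, 144] | 0 [249, 226] [255, 219, 123] | 2 [249, 223] [255, 254, 172] | 4 [249, 221] [255, 254, 173] | 6 [248, 219] [255, 254, 173] | 8 [248, 217] [255, 254, 175] | 10 [248, 214] [255, 254, 173] | 12 [248, 212] [255, 254, 174] | 14 [248, 210] [255, 255, 179] | 16 [248, 208] [255, 255, 177] | 18 [248, 205] [255, 254, 173] | 20 [248, 203] [255, 254, 176] | 22 [248, 201] [255, 254, 178] | 24 [248, 198] [255, 255, 178] | 26 [248, 196] [255, 254, 180] | 28 [248, 194] [255, 255, 179] | 30 [248, 191] [255, 254, 176] | 32 [247, 189] [255, 254, 172] | 34 [247, 186] [255, 255, 177] | 36 [247, 184] [255, 255, 177] | 38 [247, 182] [240, 193, 106] | 40 [247, 179] [237, 234, 239] | 42 [247, 177] [236, 232, 237] | 44 [247, 174] [234, 231, 236] | 46 [247, 172] [237, 233, 238] | 48 [247, 170] [235, 232, 237] | 50 [247, 167] [219, 211, 221] | 52 [247, 165] [169, 162, 170] | 54 [247, 162] [163, 160, 165] | 56 [247, 160] [103, 132, 119] | 58 [247, 157] [74, 121, 102] | 60 [247, 155] [74, 121, 99] | 530
-2 [284, 228] [136, 139, 144] | 0 [284, 226] [220, 163, 98] | 2 [284, 223] [
[... 237 characters left out ...]
 18 [284, 205] [255, 253, 166] | 20 [284, 203] [255, 253, 165] | 22 [284, 201] [255, 254, 168] | 24 [284, 198] [255, 254, 170] | 26 [284, 196] [255, 253, 169] | 28 [284, 194] [255, 254, 171] | 30 [284, 191] [255, 254, 167] | 32 [285, 189] [255, 253, 165] | 34 [285, 186] [255, 254, 168] | 36 [285, 184] [255, 254, 172] | 38 [285, 182] [255, 254, 167] | 40 [285, 179] [255, 255, 255] | 42 [285, 177] [255, 255, 255] | 44 [285, 174] [238, 233, 239] | 46 [285, 172] [237, 234, 238] | 48 [285, 169] [237, 234, 238] | 50 [285, 167] [228, 225, 229] | 52 [285, 164] [170, 166, 171] | 54 [285, 162] [169, 164, 169] | 56 [285, 160] [118, 138, 133] | 58 [285, 157] [71, 118, 96] | 60 [285, 155] [70, 118, 96] |
```

carry_out(plan=[-0.7,-8.7,0,0,0,0,0,0,0,40,0,0,0,0,0,0,40,0,0,0,0,0,0,30,0,0,0,0,0,0,16,0,0,0,0,0,0,5.5,0,0,0,0,0,0,0,0,0,0,0,0,0,0,0,0,0,0])

```text
time: 42.2
tcp_pos: [0.5232, 0.1163, 0.0214]
tcp_rot: [[0.044, 0.999, 0.002], [0.999, -0.044, 0.0], [0.0, 0.002, -1.0]]
contact_force: [-0.4, 0.0, 0.1]
finger_gap: 0.0854
gripper_force: 0.0
```

carry_out(plan=[0,0,0,0,0,0,1,0,0,0,0,0,0,1,0,0,0,0,0,0,1,0,0,0,0,0,0,1,0,0,0,0,0,0,1,0,0,0,0,0,0,1,0,0,0,0,0,0,1,0,0,0,0,0,0,1])

```text
time: 43.0
tcp_pos: [0.5228, 0.116, 0.0217]
tcp_rot: [[0.044, 0.999, 0.002], [0.999, -0.044, 0.0], [0.0, 0.001, -1.0]]
contact_force: [-3.8, 0.0, 7.7]
finger_gap: 0.0585
gripper_force: 65.0
```

Gripped (offset to the block bottom is about 9.7 mm). Lifting straight up first, slowly.

carry_out(plan=[0,0,-5,0,0,0,1,0,0,-10,0,0,0,1,0,0,-15,0,0,0,1,0,0,-25,0,0,0,1,0,0,-25,0,0,0,1,0,0,0,0,0,0,1,0,0,0,0,0,0,1,0,0,0,0,0,0,1])

```text
time: 43.8
tcp_pos: [0.5211, 0.1155, 0.0989]
tcp_rot: [[0.045, 0.999, -0.002], [0.999, -0.045, -0.0], [-0.0, -0.002, -1.0]]
contact_force: [0.1, 0.1, -4.5]
finger_gap: 0.0581
gripper_force: 67.2
```

carry_out(plan=[-20,-3,0,0,0,0,1,-40,-6,0,0,0,0,1,-40,-6,0,0,0,0,1,-40,-6,0,0,0,0,1,-40,-6,0,0,0,0,1,-40,-6,0,0,0,0,1,-20,-5,0,0,0,0,1,-8,-1,0,0,0,0,1])

```text
time: 44.6
tcp_pos: [0.4703, -0.1319, 0.0984]
tcp_rot: [[0.047, 0.999, -0.003], [0.999, -0.047, 0.0], [0.0, -0.003, -1.0]]
contact_force: [0.2, 0.9, -4.9]
finger_gap: 0.0586
gripper_force: 67.1
```

carry_out(plan=[0,0,0,0,0,0,1,0,0,25,0,0,0,1,0,0,30,0,0,0,1,0,0,20,0,0,0,1,0,0,8,0,0,0,1,0,0,3,0,0,0,1,0,0,0,0,0,0,1,0,0,0,0,0,0,1])

```text
time: 45.4
tcp_pos: [0.4732, -0.1304, 0.0153]
tcp_rot: [[0.044, 0.999, 0.002], [0.999, -0.044, -0.001], [-0.001, 0.002, -1.0]]
contact_force: [-0.2, -0.6, -4.9]
finger_gap: 0.0586
gripper_force: 67.1
```

carry_out(plan=[0,0,1.5,0,0,0,1,0,0,0.7,0,0,0,1,0,0,0,0,0,0,1,0,0,0,0,0,0,1,0,0,0,0,0,0,1,0,0,0,0,0,0,1,0,0,0,0,0,0,1,0,0,0,0,0,0,1])

```text
time: 46.2
tcp_pos: [0.4728, -0.1305, 0.0127]
tcp_rot: [[0.044, 0.999, 0.001], [0.999, -0.044, -0.0], [-0.0, 0.001, -1.0]]
contact_force: [-1.8, 1.7, 5.5]
finger_gap: 0.0582
gripper_force: 68.3
```

carry_out(plan=[0,0,0.7,0,0,0,1,0,0,0,0,0,0,1,0,0,0,0,0,0,1,0,0,0,0,0,0,1,0,0,0,0,0,0,1,0,0,0,0,0,0,1,0,0,0,0,0,0,1,0,0,0,0,0,0,1])

```text
time: 47.0
tcp_pos: [0.4728, -0.1305, 0.0126]
tcp_rot: [[0.044, 0.999, 0.001], [0.999, -0.044, -0.0], [-0.0, 0.001, -1.0]]
contact_force: [-5.0, 2.0, 14.7]
finger_gap: 0.0582
gripper_force: 69.2
```

Block is on the mat. Releasing and lifting clear, then a final numeric check.

carry_out(plan=[0,0,-0.7,0,0,0,1,0,0,0,0,0,0,0.5,0,0,0,0,0,0,0,0,0,0,0,0,0,0,0,0,0,0,0,0,0,0,0,0,0,0,0,0,0,0,-20,0,0,0,0,0,0,-40,0,0,0,0])

```text
time: 47.8
tcp_pos: [0.4689, -0.1291, 0.0689]
tcp_rot: [[0.045, 0.999, -0.007], [0.999, -0.045, 0.003], [0.002, -0.007, -1.0]]
contact_force: [1.0, -0.3, -0.1]
finger_gap: 0.0857
gripper_force: 0.0
```

carry_out(plan=[0,0,-45,0,0,0,0,0,0,-45,0,0,0,0,35,0,-20,0,0,0,0,35,0,0,0,0,0,0,35,0,0,0,0,0,0,0,0,0,0,0,0,0,0,0,0,0,0,0,0,0,0,0,0,0,0,0])

```text
time: 48.6
tcp_pos: [0.4766, -0.026, 0.1816]
tcp_rot: [[0.045, 0.999, -0.0], [0.999, -0.045, -0.0], [-0.0, -0.0, -1.0]]
contact_force: [-0.1, -0.5, 0.4]
finger_gap: 0.0851
gripper_force: 0.0
```

Run:
```python
from h import *
k=cal('wrist'); im=snap('wrist','w12'); o=env.observe(); print(o['time'],o['tcp_pos'],o['contact_force'])
for n in ['gauge','small_gauge','spool','wax_tin','lever_grip']:
    print(n,[(round(d['score'],2),(k[1].T@(np.array(d['point'])-k[2])).round(4).tolist()) for d in env.find_in('wrist',n)][:3])
hsv=cv2.cvtColor(im,cv2.COLOR_RGB2HSV); m=cv2.inRange(hsv,(8,150,110),(18,255,255)); 
px=np.argwhere(m)[:,::-1]; w=unproj('wrist',px,.06,k)[:,:2]*1000; w=w[np.linalg.norm(w-[610,200],axis=1)<45]
print(len(w)); 
if len(w)>20: print(w.mean(0),cv2.fitLine(w.astype(np.float32),cv2.DIST_L2,0,.01,.01).ravel())
K,R,t=k
def pj(X):
    p=R@np.array(X)+t; th=np.arctan2(np.hypot(p[0],p[1]),p[2]); f=p[:2]/np.hypot(p[0],p[1])*th; return f*[K[0,0],K[1,1]]+K[:2,2]
for s in range(-6,62,2):
    u=pj([(515+s*.045)/1000,(93.5+s)/1000,.04]).round().astype(int)
    if 0<=u[0]<560 and 0<=u[1]<420: print(s,im[u[1],u[0]].tolist(),end=' | ')
```

```text
48.65 [ 0.47661799 -0.02624036  0.18164896] [ 0.19067078 -0.48652981 -0.26866481]
gauge [(0.78, [0.3049, -0.1369, 0.016]), (0.57, [0.4759, -0.1225, 0.0272]), (0.19, [0.5428, 0.1069, 0.0105])]
small_gauge [(0.92, [0.462, -0.2311, 0.0323]), (0.34, [0.6298, -0.1513, 0.0426])]
spool [(0.79, [0.6311, -0.1485, 0.0399]), (0.41, [0.4718, -0.1251, 0.0296])]
wax_tin [(0.44, [0.5945, -0.2466, 0.0134]), (0.35, [0.5147, -0.1473, 0.0016])]
lever_grip [(0.63, [0.6124, 0.1439, 0.0542])]
0
-6 [99, 98, 101] | -4 [100, 100, 104] | -2 [93, 96, 97] | 0 [68, 114, 93] | 2 [69, 113, 92] | 4 [68, 115, 94] | 6 [66, 111, 90] | 8 [67, 110, 91] | 10 [69, 112, 92] | 12 [67, 111, 92] | 14 [66, 111, 88] | 16 [67, 110, 90] | 18 [65, 112, 89] | 20 [69, 113, 94] | 22 [75, 119, 97] | 24 [70, 116, 95] | 26 [68, 115, 94] | 28 [68, 115, 92] | 30 [81, 134, 109] | 32 [127, 148, 139] | 34 [179, 173, 181] | 36 [175, 171, 176] | 38 [184, 178, 185] | 40 [229, 225, 231] | 42 [234, 230, 235] | 44 [233, 228, 234] | 46 [233, 229, 235] | 48 [235, 232, 237] | 50 [192, 196, 199] | 52 [67, 109, 89] | 54 [68, 112, 91] |
```

```bash
python3 -c "
from plant import env
print(env.close_job())"
```

```text
the job is handed in; nothing more can be done
None
```

The job is handed in but no verdict was returned: the fence ran free end to end, the 40 mm gap is set on the brass block (it measured about 40 mm after the block came out), the lever is turned to within about 2° of its stop, the block is back flat on the mat, and the small block and spool show no sign of having moved (the tin's last fix was unclear).

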